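Heft the fittings boxes and weigh the foot

ROBOT

A 7-joint arm with a two-finger parallel gripper is mounted at the origin on the work surface. World frame = base frame: x ahead of the robot, y to its left, z up, the work surface at z = 0. Lengths are in m, angles in rad, forces in N, time in s.
With the tool pointing down it reaches from about 0.425 to 0.875 m from the base axis. Payload 8.4 kg.
Tool frame: the origin (TCP) lies on the mounting face of the last link; the fingertips stand 182 mm ahead of it and the grasp point (between the pads) lies 164 mm ahead of it; z points along the fingers, y is the line along which they close (so a half turn about z gives the same grasp; the last joint's range is limited). The gripper opens to 87 mm and grips with 3 to 60 N. Pads are 19 mm wide; open, the fingers measure 117 mm over their backs; the gripper's body (75 mm by 190 mm) begins 51 mm behind the grasp point.
Start: joints at [1.175, 0.333, 0.04, 1.465, -0.013, 1.343, -0.059], TCP at [0.19, -0.622, 0.405] pointing down, gripper open.
Joint ranges: [-2.58, 2.58], [-0.38, 2.09], [-1.3, 1.39], [0.25, 2.4], [-1.5, 4.64], [0.08, 2.09], [-2.65, 2.65]. Speed limits (rad/s): [2.22, 2.22, 2.79, 2.79, 3.14, 3.14, 3.14].

INTERFACE

Orientations are given as a unit quaternion [w, x, y, z].
In Python, from workcell import status, grab_frame, job gives the robot as it stands.
- The arm moves only by the shell command python3 -m creep 'ROWS' [FORCE]. ROWS is JSON, a list of rows, each a list of 7 numbers: the shift along the tool's x, y, z in cm, then the turn, a rotation vector about the tool's x, y, z in degrees, then the opening in per cent of the stroke, from 0 (shut) to 100 (fully open). A call has 1 to 20 rows; each row shifts and turns the commanded pose from where the row before left it, along the tool's axes as they then stand; what a row does not reach is not made up. A row lasts 1/8 s, in which the tool goes at most 62.5 mm and 10.7 degrees, less where a joint would pass 70% of its speed; a pose out of reach is approached as far as the arm can. A call with a gripper value outside its range is refused whole. The fingers move at their own pace and stop on an object; FORCE is the grip in N (left out, the last holds). Time passes only in rows, so rows that do not move let the fingers close. It gives the time, the measured TCP pose, the force and the opening at its end, in the units of the state.
- status.get_state(): the state, without advancing time (a new reading comes with each control period).
- grab_frame(name): name is "scene" or "top" or "wrist"; returns a dict with "image" (420x560x3 uint8, blue, green, red), "mtx" (3x3 intrinsics, pixels), "dist" ([k1, k2, p1, p2, k3] as OpenCV has them; the pictures are not rectified), "world_to_cam" (4x4, takes a point from world to camera coordinates); the wrist camera has in their place "T_tool_cam" (4x4, takes a point from camera to tool coordinates, whose origin is the TCP and whose axes are the flange's). Camera axes: x right, y up, looking along -z (the intrinsics and any distortion apply to the point x, -y, -z); pixel columns grow to the right and rows downward; lengths in m; the calibration is good to about 2 mm. A picture is of the moment at which its call begins: read the wrist's pose just before it. There is no depth.
- job.hand_in(): hands the job in, once; it reports no verdict.
The state is a dict: "t": time; "joint_pos": joint angles; "joint_velocities": joint speeds; "effort": joint torques, N m; "eef_pos": TCP position; "tcp_rot": TCP orientation; "force": force on the tool from outside, world axes, zero at the start; "moment": the same for the moment, N m; "gripper_width": finger opening in m.
Only numpy, scipy, OpenCV 4.12 (cv2) and the standard library are available. Lean on these libraries where they do the work, as an engineer would, in place of code of your own. Each camera call takes 0.05 s, during which the arm holds its last target. There are 200 camera calls.

TASK

One of the three identical closed boxes still holds a steel furniture foot: lift them, level, one at a time until you have felt which is the heavy one, setting each back upright on the bench. Open only the heavy box, lay its lid flat on the bench, then take the foot out by its stem and set it down gently in the round dish of the scale.

Things in the scene. Friction and masses are not known exactly. Their poses are not given: they have to be found in the camera images.
- box_a_centre (a point): Centre, 24 mm up, of the first of three identical loose blue boxes standing on the bench: 60 mm (its x) by 110 mm (its y) by 48 mm high without lid, open-topped, walls and floor 4 mm. Lift a box by its two long blue walls, 60 mm apart; its loose grey lid rides along. Box and lid weigh about 0.2 kg; the steel foot, in one unknown box, adds about 0.32 kg; the others hold a light felt disc.
- box_b_centre (a point): The same point of the second box. The foot stands within 3 mm of the middle of its box: a disc 44 mm across and 20 mm thick on the box floor, and on it an upright round stem, 16 mm across and 21 mm long, from 24 to 45 mm above the box's underside (its underside is 4 mm above that).
- box_c_centre (a point): The same point of the third box. Inside any box: 102 mm free along its y, 52 mm along its x, foam to 12 mm above its underside round the foot. With the lid off, grip the stem with a finger either side of it along the box's y.
- lid_a_grip (a point): Centre of the upright grip rib on the loose lid of the first box: rib 12 mm wide (its x), 60 mm long (its y), 22 mm high, on a 60 x 110 x 5 mm plate with lips 5 mm below it. The point is 11 mm below the rib's top, 11 mm above the plate's top, 40 mm above the box's centre when shut, 21 mm above the bench when laid flat on it. Lifts straight up.
- lid_b_grip (a point): The same point of the second box's lid.
- lid_c_grip (a point): The same point of the third box's lid.
- dish_floor (a point): Centre of the floor of the round aluminium dish on the grey bench scale (housing 150 x 120 x 28 mm, fixed on the bench). Dish 64 mm wide inside, 74 mm outside, its rim 10 mm above this floor, which is about 44 mm above the bench. z up.
- dish (a joint): How far the sprung dish is pressed down, in m: 0 empty, 0.009 at its stop; 500 N/m. The steel foot alone presses it about 5 to 7 mm.
Not all that is in view belongs to the job. Leave any red look-alike of the part that bears box_a_centre alone.

How it is judged:
On the way, in this order (a step that is already met when the one before it is completed fails the run):
1. a box is lifted clear of the bench with its lid on (((height (world z) of box_a_centre above 0.036 m and not (distance between lid_a_grip and box_a_centre above 0.065 m)) or (height (world z) of box_b_centre above 0.036 m and not (distance between lid_b_grip and box_b_centre above 0.065 m)) or (height (world z) of box_c_centre above 0.036 m and not (distance between lid_c_grip and box_c_centre above 0.065 m)))), for 0.2 s.
2. a lid is taken off a box that stands on the bench (((distance between lid_a_grip and box_a_centre above 0.065 m and height (world z) of box_a_centre below 0.036 m) or (distance between lid_b_grip and box_b_centre above 0.065 m and height (world z) of box_b_centre below 0.036 m) or (distance between lid_c_grip and box_c_centre above 0.065 m and height (world z) of box_c_centre below 0.036 m))), for 0.2 s.
3. the foot's weight rests in the scale dish (value of joint dish above 0.0035 m), for 0.2 s.
At the end, for the whole second after the job is handed in: The steel foot rests in the scale dish (dish down by more than 3.5 mm and still), one lid lies on the bench (its grip point lower than 33 mm), all three boxes stand upright on the bench (within 12 mm in height and 0.2 rad), and no box or lid is on the dish (more than 60 mm away) (value of joint dish above 0.0035 m and height (world z) of any of lid_a_grip, lid_b_grip, lid_c_grip below 0.033 m and velocity of joint dish below 0.02 m/s and height (world z) of each of box_a_centre, box_b_centre, box_c_centre below 0.036 m and angle between each of box_a_centre, box_b_centre, box_c_centre's own z axis and vertical below 0.2 rad and horizontal distance between each of box_a_centre, lid_a_grip, box_b_centre, lid_b_grip, box_c_centre, lid_c_grip and dish_floor above 0.06 m); the robot touches nothing.
It fails at once if a second box is opened ((distance between lid_a_grip and box_a_centre above 0.065 m and distance between lid_b_grip and box_b_centre above 0.065 m) or (distance between lid_a_grip and box_a_centre above 0.065 m and distance between lid_c_grip and box_c_centre above 0.065 m) or (distance between lid_b_grip and box_b_centre above 0.065 m and distance between lid_c_grip and box_c_centre above 0.065 m)).
It fails at once if a box is tipped by more than 0.5 rad (angle between any of box_a_centre, box_b_centre, box_c_centre's own z axis and vertical above 0.5 rad).
It fails at once if the dish is struck: pressed down faster than 0.4 m/s (velocity of joint dish above 0.4 m/s).
It also fails if it takes over 72 s, if anything falls off the work surface, if the arm or the gripper's body presses on something with over 40 N, if the wrist force passes 120 N, or if a joint passes its speed limit or range.

## Working session

There is one attempt and no reset: what is moved stays moved. The work goes in short steps, Python scripts to look and compute and a shell command to move; the robot and the scene stay as the last step left them, time stands still between calls to the robot, and variables do not carry over. Pictures are saved under pics/ and viewed, on a budget of 10 in all, crops included, one or two more only if the job needs it, and the job is handed in when it is done.

```bash
mkdir -p pics; ls; cat > h.py <<'E'
import numpy as np, cv2
from workcell import status, grab_frame, job
from scipy.spatial.transform import Rotation as R
def st(): return status.get_state()
def rot(s): q=s["tcp_rot"]; return R.from_quat([q[1],q[2],q[3],q[0]])
def grab(n):
    s=st(); f=grab_frame(n); f["s"]=s
    if n=="wrist":
        T=np.eye(4);T[:3,:3]=rot(s).as_matrix();T[:3,3]=s["eef_pos"]
        f["c2w"]=T@np.array(f["T_tool_cam"])
    else: f["c2w"]=np.linalg.inv(np.array(f["world_to_cam"]))
    return f
def p2w(f,px,z):
    u=cv2.undistortPoints(np.array([[px]],float),np.array(f["mtx"]),np.array(f["dist"]))[0,0]
    d=f["c2w"][:3,:3]@np.array([u[0],-u[1],-1]); o=f["c2w"][:3,3]
    return o+d*(z-o[2])/d[2]
def w2p(f,p):
    c=np.linalg.inv(f["c2w"])@np.append(p,1); c=c[:3]*[1,-1,-1]
    return cv2.projectPoints(c[None],np.zeros(3),np.zeros(3),np.array(f["mtx"]),np.array(f["dist"]))[0][0,0]
def save(f,n): 
    import pickle; pickle.dump(f,open(f"pics/{n}.pkl","wb")); cv2.imwrite(f"pics/{n}.png",f["image"])
def load(n):
    import pickle; return pickle.load(open(f"pics/{n}.pkl","rb"))
def go(target,yaw):  # rows needed: shift in tool axes cm from current pose for TCP target, yaw of tool y axis
    s=st(); r=rot(s); d=r.inv().apply(np.array(target)-s["eef_pos"])*100
    y=np.array([np.cos(yaw),np.sin(yaw),0]); 
    if y@r.as_matrix()[:,1]<0: y=-y
    z=np.array([0,0,-1.]); M=np.column_stack([np.cross(y,z),y,z])
    rv=(r.inv()*R.from_matrix(M)).as_rotvec(degrees=True)
    print("t",s["t"],"shift",d.round(2),"turn",rv.round(2),"force",np.round(s["force"],2))
E
python3 - <<'E'
from h import *
a=grab("scene");b=grab("top");save(a,"s0");save(b,"t0")
s=st();print(s["t"],s["eef_pos"],rot(s).as_matrix().round(3),s["force"],s["gripper_width"])
print(b["c2w"].round(3),a["c2w"].round(3))
E
```

```text
pics
0.1 [ 0.19003796 -0.62143592  0.40393898] [[ 0.956  0.292 -0.001]
 [ 0.292 -0.956  0.001]
 [-0.    -0.001 -1.   ]] [ 0.29473301 -0.95503798 -0.87952073] 0.08683086815912867
[[-0.023  0.988 -0.149  0.365]
 [-0.999 -0.028 -0.03   0.048]
 [-0.034  0.149  0.988  0.813]
 [ 0.     0.     0.     1.   ]] [[ 0.636 -0.425  0.644  1.183]
 [ 0.772  0.343 -0.536 -0.552]
 [ 0.007  0.838  0.546  0.65 ]
 [ 0.     0.     0.     1.   ]]
```

View pics/t0.png

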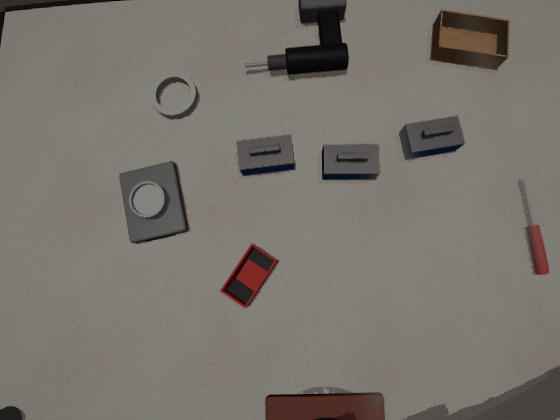

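View pics/s0.png

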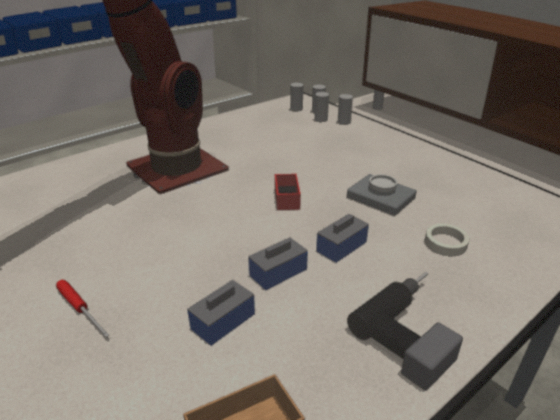

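Top view: the three blue boxes with grey lids are at (266,154), (351,161) and (432,136). The dish on the scale is at (148,199). Look-alikes to leave alone are the red open box (250,275), the loose ring (175,96) and the wooden tray (470,40). I'll check the choice in one enlarged crop.

```bash
python3 - <<'E'
from h import *
f=load("t0");i=f["image"]
a=cv2.resize(i[110:180,230:380],None,fx=5,fy=5,interpolation=cv2.INTER_CUBIC)
b=cv2.resize(i[105:165,390:475],None,fx=4,fy=4,interpolation=cv2.INTER_CUBIC)
c=cv2.resize(i[155:215,110:195],None,fx=4,fy=4,interpolation=cv2.INTER_CUBIC)
o=np.zeros((590,750,3),np.uint8);o[:350]=a;o[350:,:340]=b;o[350:,350:690]=c
o=cv2.convertScaleAbs(o,alpha=1.6);cv2.imwrite("pics/c0.png",o)
E
```

```text
(no output)
```

View pics/c0.png

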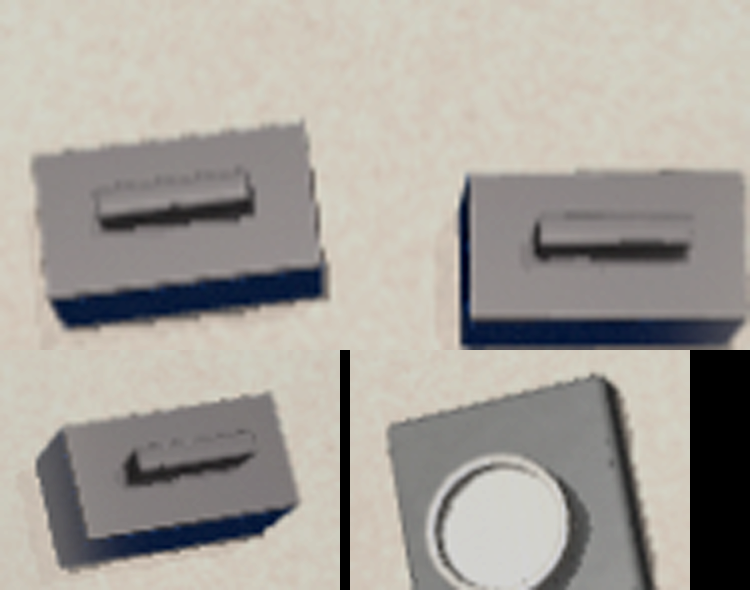

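```bash
python3 - <<'E'
from h import *
f=load("t0")
L=np.array([(35,155),(303,122),(322,265),(50,298)])/5+[230,110]
M=np.array([(468,175),(742,172),(746,318),(470,320)])/5+[230,110]
Rr=(np.array([(65,428),(272,393),(298,500),(88,537)])-[0,350])/4+[390,105]
for n,q in zip("LMR",(L,M,Rr)):
    w=np.array([p2w(f,p,.053) for p in q]); c=w.mean(0)
    e=w[0]-w[1]+w[3]-w[2]
    sx=e/np.linalg.norm(e)
    print(n,c.round(4),"r",np.hypot(*c[:2]).round(3),"long yaw",np.degrees(np.arctan2(e[1],e[0])).round(1),"size",np.linalg.norm(w[0]-w[1]).round(3),np.linalg.norm(w[1]-w[2]).round(3))
for z in(.054,): print("dish",p2w(f,(147.3,199.2),z))
for p in [(250,275),(175,96),(320,58)]: print(p2w(f,p,.02))
E
```

```text
L [0.5919 0.1004 0.053 ] r 0.6 long yaw 95.3 size 0.108 0.06
M [ 0.5717 -0.0691  0.053 ] r 0.576 long yaw 88.9 size 0.109 0.059
R [ 0.6201 -0.2403  0.053 ] r 0.665 long yaw 98.7 size 0.108 0.057
dish [0.50309415 0.33723078 0.054     ]
[0.3502504  0.13772242 0.02      ]
[0.73428591 0.29681073 0.02      ]
[ 0.80922601 -0.0190297   0.02      ]
```

```bash
python3 - <<'E'
from h import *
go([.6201,-.2403,.30],np.radians(8.7))
E
```

```text
t 0.1 shift [ 52.27 -23.86  10.42] turn [-7.00e-02 -6.00e-02 -8.17e+01] force [ 0.29 -0.96 -0.88]
```

```bash
python3 -m creep '[[4.35,-2,0.85,0,0,0,100],[4.35,-2,0.85,0,0,0,100],[4.35,-2,0.85,0,0,0,100],[4.35,-2,0.85,0,0,0,100],[4.35,-2,0.85,0,0,0,100],[4.35,-2,0.85,0,0,0,100],[4.35,-2,0.85,0,0,0,100],[4.35,-2,0.85,0,0,0,100],[4.35,-2,0.85,0,0,0,100],[4.35,-2,0.85,0,0,0,100],[4.35,-2,0.85,0,0,0,100],[4.35,-2,0.85,0,0,0,100],[0,0,0,0,0,-10.2,100],[0,0,0,0,0,-10.2,100],[0,0,0,0,0,-10.2,100],[0,0,0,0,0,-10.2,100],[0,0,0,0,0,-10.2,100],[0,0,0,0,0,-10.2,100],[0,0,0,0,0,-10.2,100],[0,0,0,0,0,-10.2,100]]' 25
python3 - <<'E'
from h import *
f=grab("wrist");save(f,"w1")
go([.6201,-.2403,.194],np.radians(8.7))
for z in (.053,): print(w2p(f,[.6201,-.2403,z]))
E
```

```text
t: 2.6
eef_pos: [0.6189, -0.2394, 0.3022]
tcp_rot: [-0.0, 0.65, 0.76, -0.0]
force: [0.1, -0.5, 0.1]
gripper_width: 0.0871
t 2.65 shift [-0.1   0.12 10.82] turn [-0.05 -0.02  0.73] force [-0.15 -0.07  0.03]
[277.59035988 226.50975694]
```

View pics/w1.png

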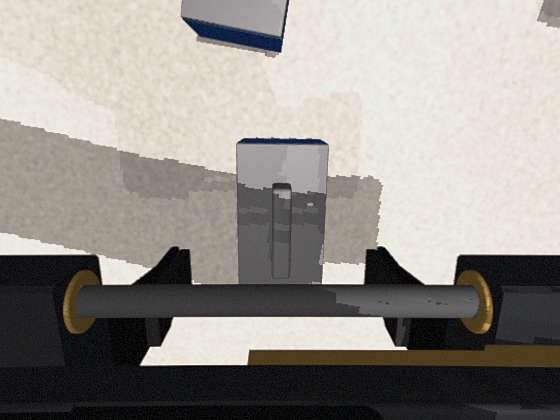

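Wrist view: box R lies between the open fingers. Its lid's far edge runs from (237,145) to (327,145), and the rib from (282,184) to (281,277).

```bash
python3 - <<'E'
from h import *
f=load("w1")
a,b,c,d=[p2w(f,p,.053) for p in [(237,145),(327,145),(238,283),(322.5,283)]]
print(a,b,c,d,np.linalg.norm(a-b))
m=(a+b)/2;n=(c+d)/2;e=m-n;e/=np.linalg.norm(e);print("yaw",np.degrees(np.arctan2(e[1],e[0])), "center from far edge",m-.055*e)
r1,r2=p2w(f,(282,186),.075),p2w(f,(281,277),.075);print((r1+r2)/2,r1-r2)
cen=m-.055*e; go([cen[0],cen[1],.194],np.radians(8.7))
E
```

```text
[ 0.58562897 -0.18992164  0.053     ] [ 0.64292599 -0.18085668  0.053     ] [ 0.59865079 -0.28683444  0.053     ] [ 0.65864393 -0.27731526  0.053     ] 0.05800967273011295
yaw 98.4536855034186 center from far edge [ 0.62236302 -0.23979159  0.053     ]
[ 0.62208313 -0.23723608  0.075     ] [-0.00892276  0.05921143  0.        ]
t 2.65 shift [-0.09  0.35 10.82] turn [-0.05 -0.02  0.73] force [-0.15 -0.07  0.03]
```

```bash
python3 -m creep '[[-0.1,0.3,3,0,0,0.7,100],[0,0,3,0,0,0,100],[0,0,3,0,0,0,100],[0,0,1.8,0,0,0,100],[0,0,0,0,0,0,100],[0,0,0,0,0,0,0],[0,0,0,0,0,0,0],[0,0,0,0,0,0,0],[0,0,0,0,0,0,0],[0,0,0,0,0,0,0],[0,0,0,0,0,0,0]]' 25; python3 -m creep '[[0,0,-1.5,0,0,0,0],[0,0,-1.5,0,0,0,0],[0,0,0,0,0,0,0],[0,0,0,0,0,0,0],[0,0,0,0,0,0,0]]';python3 -m creep '[[0,0,0,0,0,0,0]]'
```

```text
t: 4.03
eef_pos: [0.6223, -0.2401, 0.1954]
tcp_rot: [0.0, 0.657, 0.754, -0.0]
force: [-2.3, 0.1, 5.4]
gripper_width: 0.0597
t: 4.65
eef_pos: [0.6219, -0.2399, 0.2242]
tcp_rot: [-0.0, 0.657, 0.754, -0.0]
force: [-0.3, -0.2, -1.3]
gripper_width: 0.0598
t: 4.78
eef_pos: [0.622, -0.2399, 0.2243]
tcp_rot: [-0.0, 0.657, 0.754, -0.0]
force: [1.3, -0.0, -2.1]
gripper_width: 0.0599
```

About 2 N, so box R is light. I'll set it back, then go to M.

```bash
python3 -m creep '[[0,0,1.5,0,0,0,0],[0,0,1.0,0,0,0,0],[0,0,0.35,0,0,0,0],[0,0,0,0,0,0,0],[0,0,0,0,0,0,100],[0,0,0,0,0,0,100],[0,0,0,0,0,0,100],[0,0,0,0,0,0,100],[0,0,-3,0,0,0,100],[0,0,-4,0,0,0,100],[0,0,-4,0,0,0,100]]'; python3 - <<'E'
from h import *
go([.5717,-.0691,.30],np.radians(-1.1))
E
```

```text
t: 6.15
eef_pos: [0.6221, -0.2399, 0.3074]
tcp_rot: [-0.0, 0.657, 0.754, -0.0]
force: [0.0, -0.7, 0.3]
gripper_width: 0.0867
t 6.15 shift [17.61 -2.64  0.74] turn [-0.01 -0.01  9.01] force [ 0.04 -0.68  0.32]
```

```bash
python3 -m creep '[[4.4,-0.6,0.2,0,0,0,100],[4.4,-0.6,0.2,0,0,0,100],[4.4,-0.6,0.2,0,0,0,100],[4.4,-0.6,0.1,0,0,0,100],[0,0,0,0,0,9,100],[0,0,0,0,0,0,100]]'; python3 - <<'E'
from h import *
go([.574,-.0691,.195],np.radians(-1.1))
f=grab("wrist");save(f,"w2")
i=f["image"]; g=cv2.cvtColor(i,cv2.COLOR_BGR2GRAY)
# lid edges in rows 200: print strong horizontal gradients
for r in (165,200,230,260):
    d=np.abs(np.diff(cv2.GaussianBlur(g,(5,5),0)[r].astype(int),2)); 
    h=cv2.Sobel(g,cv2.CV_32F,1,0,ksize=5)[r]; print(r,[(k,int(h[k])) for k in range(190,380) if abs(h[k])>1200 and abs(h[k])==abs(h[k-3:k+4]).max()])
for c in [(-.03,.055),(.03,.055),(-.03,-.055),(.03,-.055)]:
    print(w2p(f,[.574+c[0],-.0691+c[1],.053]).round(1))
E
```

```text
t: 6.9
eef_pos: [0.5742, -0.0686, 0.2995]
tcp_rot: [0.0, 0.713, 0.701, -0.0]
force: [0.2, -0.2, -0.1]
gripper_width: 0.0871
t 6.9 shift [-0.04 -0.02 10.45] turn [0.02 0.03 0.09] force [ 0.16 -0.21 -0.07]
165 [(230, -4419), (323, 4418)]
200 [(231, -2944), (287, 1541), (321, 2886)]
230 [(232, -2547), (320, 7248), (327, -1525)]
260 [(190, 6535), (233, -3125), (319, 5976), (324, -2804), (365, -6810)]
[226.5 145.4]
[320.7 143.8]
[235.  300.2]
[318.3 299. ]
```

View pics/w2.png

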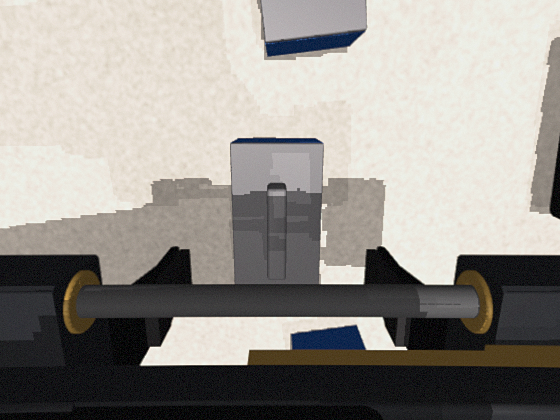

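Box M is centred between the fingers, with lid edges at columns 230 and 323. It sits about 2 mm towards +y of the tool.

```bash
python3 -m creep '[[0,0.2,3,0,0,0,100],[0,0,3,0,0,0,100],[0,0,3,0,0,0,100],[0,0,1.4,0,0,0,100],[0,0,0,0,0,0,100],[0,0,0,0,0,0,0],[0,0,0,0,0,0,0],[0,0,0,0,0,0,0],[0,0,0,0,0,0,0],[0,0,0,0,0,0,0],[0,0,0,0,0,0,0]]' 25; python3 -m creep '[[0,0,-1.5,0,0,0,0],[0,0,-1.5,0,0,0,0],[0,0,0,0,0,0,0],[0,0,0,0,0,0,0],[0,0,0,0,0,0,0]]';python3 -m creep '[[0,0,0,0,0,0,0]]'
```

```text
t: 8.32
eef_pos: [0.5761, -0.0689, 0.1957]
tcp_rot: [0.0, 0.714, 0.7, -0.0]
force: [-4.5, 0.3, 5.4]
gripper_width: 0.0599
t: 8.95
eef_pos: [0.576, -0.069, 0.2248]
tcp_rot: [-0.0, 0.714, 0.7, -0.0]
force: [-1.6, -0.1, -2.1]
gripper_width: 0.0601
t: 9.07
eef_pos: [0.5761, -0.0689, 0.2249]
tcp_rot: [-0.0, 0.714, 0.7, -0.0]
force: [-0.2, -0.5, -1.3]
gripper_width: 0.0597
```

M is light too (about 1.7 N). Next I'll weigh L.

```bash
python3 -m creep '[[0,0,1.5,0,0,0,0],[0,0,1.0,0,0,0,0],[0,0,0.35,0,0,0,0],[0,0,0,0,0,0,0],[0,0,0,0,0,0,100],[0,0,0,0,0,0,100],[0,0,0,0,0,0,100],[0,0,0,0,0,0,100],[0,0,-3,0,0,0,100],[0,0,-4,0,0,0,100],[0,0,-3,0,0,0,100],[4.2,0.2,0,0,0,0,100],[4.2,0.2,0,0,0,0,100],[4.2,0.2,0,0,0,0,100],[4.2,0.2,0,0,0,0,100],[0,1,0,0,0,-6.4,100],[0,0,0,0,0,0,100]]'; python3 - <<'E'
from h import *
go([.595,.1004,.195],np.radians(5.3))
f=grab("wrist");save(f,"w3")
E
```

```text
t: 11.2
eef_pos: [0.5977, 0.0988, 0.2966]
tcp_rot: [-0.0, 0.674, 0.739, 0.0]
force: [-0.2, -1.0, -0.0]
gripper_width: 0.0869
t 11.2 shift [ 0.18 -0.25 10.16] turn [-0.01 -0.01 -0.  ] force [-0.22 -1.04 -0.04]
```

View pics/w3.png

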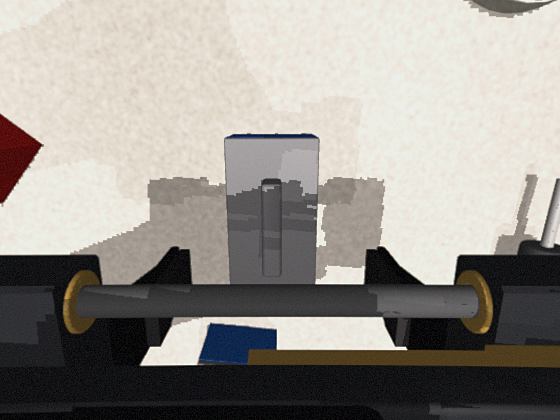

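Box L is between the fingers: far lid edge (225,138)–(319,138), rib (271,181)–(271,275).

```bash
python3 - <<'E'
from h import *
f=load("w3")
a,b,c,d=[p2w(f,p,.053) for p in [(225,138.5),(319,137.5),(230,283),(316.5,283)]]
m=(a+b)/2;n=(c+d)/2;e=m-n;e/=np.linalg.norm(e);y=np.arctan2(e[1],e[0]);print("yaw",np.degrees(y),np.linalg.norm(a-b))
cen=m-.055*e;print(cen); go([cen[0],cen[1],.195],y-np.pi/2)
r1,r2=p2w(f,(271,181),.075),p2w(f,(271,275),.075);print((r1+r2)/2,r1-r2)
E
```

```text
yaw 95.62472909580515 0.05877642755293611
[0.59535144 0.10251374 0.053     ]
t 11.25 shift [ 0.45 -0.17 10.15] turn [-0.03  0.   -0.48] force [ 0.05 -0.36 -0.65]
[0.59442364 0.10435065 0.075     ] [-0.00529235  0.05961076  0.        ]
```

```bash
python3 -m creep '[[0.4,-0.2,3,0,0,-0.3,100],[0,0,3,0,0,0,100],[0,0,3,0,0,0,100],[0,0,1.2,0,0,0,100],[0,0,0,0,0,0,100],[0,0,0,0,0,0,0],[0,0,0,0,0,0,0],[0,0,0,0,0,0,0],[0,0,0,0,0,0,0],[0,0,0,0,0,0,0],[0,0,0,0,0,0,0]]' 30; python3 -m creep '[[0,0,-1.5,0,0,0,0],[0,0,-1.5,0,0,0,0],[0,0,0,0,0,0,0],[0,0,0,0,0,0,0],[0,0,0,0,0,0,0]]';python3 -m creep '[[0,0,0,0,0,0,0]]'
```

```text
t: 12.62
eef_pos: [0.5948, 0.1025, 0.1952]
tcp_rot: [-0.0, 0.672, 0.741, -0.0]
force: [-4.0, -1.3, 6.4]
gripper_width: 0.0596
t: 13.25
eef_pos: [0.5948, 0.1023, 0.2242]
tcp_rot: [-0.0, 0.672, 0.741, -0.0]
force: [-0.7, 0.5, -5.7]
gripper_width: 0.0596
t: 13.38
eef_pos: [0.5949, 0.1024, 0.2243]
tcp_rot: [-0.0, 0.672, 0.741, -0.0]
force: [-0.7, -0.6, -5.8]
gripper_width: 0.0599
```

Box L weighs 5.8 N, so it is the heavy one. I'll set it down and take its lid by the rib.

```bash
python3 -m creep '[[0,0,1.5,0,0,0,0],[0,0,1.0,0,0,0,0],[0,0,0.35,0,0,0,0],[0,0,0,0,0,0,0],[0,0,0,0,0,0,100],[0,0,0,0,0,0,100],[0,0,0,0,0,0,100],[0,0,0,0,0,0,100],[0,0,-2.1,0,0,0,100],[0,0,-2,0,0,0,100],[0,0,0,0,0,0,100]]'; python3 - <<'E'
from h import *
s=st();go([*s["eef_pos"][:2],.237],np.radians(5.5))
E
```

```text
t: 14.75
eef_pos: [0.596, 0.1028, 0.2403]
tcp_rot: [0.002, 0.672, 0.741, 0.002]
force: [-0.5, 0.2, 0.4]
gripper_width: 0.087
t 14.75 shift [-0.   -0.    0.33] turn [ 0.26 -0.    0.1 ] force [-0.5   0.17  0.37]
```

```bash
python3 -m creep '[[0,0,0.3,0,0,0,100],[0,0,0,0,0,0,0],[0,0,0,0,0,0,0],[0,0,0,0,0,0,0],[0,0,0,0,0,0,0],[0,0,0,0,0,0,0],[0,0,0,0,0,0,0],[0,0,0,0,0,0,0]]' 20; python3 -m creep '[[0,0,-1,0,0,0,0],[0,0,-2.5,0,0,0,0],[0,0,-2.5,0,0,0,0],[0,0,-1,0,0,0,0],[0,0,0,0,0,0,0]]';python3 - <<'E'
from h import *
go([.47,.04,.307],np.radians(5.5))
f=grab("wrist");save(f,"w4")
E
```

```text
t: 15.75
eef_pos: [0.5951, 0.1025, 0.2343]
tcp_rot: [-0.0, 0.672, 0.741, 0.0]
force: [-0.1, 0.6, -0.2]
gripper_width: 0.0585
t: 16.38
eef_pos: [0.5952, 0.1025, 0.3049]
tcp_rot: [0.0, 0.672, 0.741, 0.0]
force: [0.1, 0.5, -0.8]
gripper_width: 0.0591
t 16.375 shift [ -5.   -13.07  -0.23] turn [0.07 0.01 0.1 ] force [ 0.12  0.49 -0.84]
```

View pics/w4.png

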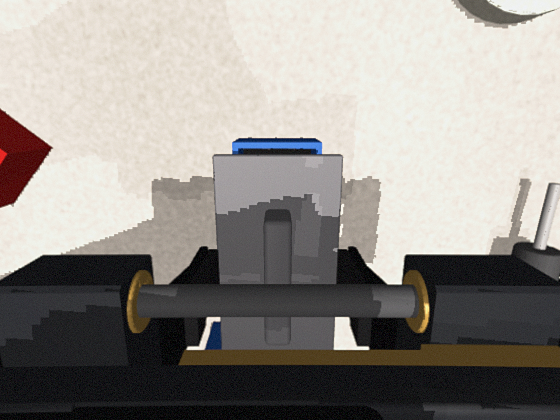

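The fingers were a touch low and hold the lid by its plate edges (60 mm) rather than the rib. It is off and level, with its far edge from (214,156) to (343,156). It can be laid down gently from this grip.

```bash
python3 -m creep '[[-0.4,-1,0,0,0,0,0],[-0.6,-1.6,0,0,0,0,0],[-0.8,-2.1,0,0,0,0,0],[-0.8,-2.1,0,0,0,0,0],[-0.8,-2.1,0,0,0,0,0],[-0.8,-2.1,0,0,0,0,0],[-0.5,-1.3,0,0,0,0,0],[-0.3,-0.8,0,0,0,0,0],[0,0,1,0,0,0,0],[0,0,2,0,0,0,0],[0,0,2.5,0,0,0,0],[0,0,2,0,0,0,0],[0,0,1.5,0,0,0,0],[0,0,1,0,0,0,0]]'; python3 -m creep '[[0,0,0.5,0,0,0,0],[0,0,0.4,0,0,0,0],[0,0,0.3,0,0,0,0],[0,0,0,0,0,0,0]]'
```

```text
t: 18.18
eef_pos: [0.4696, 0.0402, 0.2032]
tcp_rot: [-0.0, 0.672, 0.741, -0.0]
force: [-0.2, -0.2, -0.3]
gripper_width: 0.059
t: 18.68
eef_pos: [0.4696, 0.0399, 0.1924]
tcp_rot: [0.0, 0.672, 0.741, 0.0]
force: [0.6, -0.1, -0.5]
gripper_width: 0.0587
```

```bash
python3 -m creep '[[0,0,0.2,0,0,0,0],[0,0,0,0,0,0,0],[0,0,0,0,0,0,100],[0,0,0,0,0,0,100],[0,0,0,0,0,0,100],[0,0,0,0,0,0,100],[0,0,-3,0,0,0,100],[0,0,-4,0,0,0,100],[0,0,-4,0,0,0,100]]'; python3 - <<'E'
from h import *
s=st();print(np.round(s["joint_pos"],2),np.array(rot(s).as_matrix()).round(2))
go([.595,.1025,.31],np.radians(95.5))
go([.595,.1025,.31],np.radians(5.5))
E
```

```text
t: 19.8
eef_pos: [0.4694, 0.04, 0.3013]
tcp_rot: [-0.0, 0.672, 0.741, -0.0]
force: [0.9, -0.0, 0.4]
gripper_width: 0.0867
[ 0.47  0.1  -0.67  1.99  0.07  1.08 -0.14] [[-0.1  1.  -0. ]
 [ 1.   0.1  0. ]
 [ 0.  -0.  -1. ]]
t 19.8 shift [ 5.   13.11 -0.87] turn [-0.000e+00 -3.000e-02 -8.989e+01] force [ 0.95 -0.01  0.38]
t 19.8 shift [ 5.   13.11 -0.87] turn [-0.02 -0.02  0.11] force [ 0.95 -0.01  0.38]
```

```bash
python3 -m creep '[[1.25,3.3,-0.2,0,0,0,60],[1.25,3.3,-0.2,0,0,0,60],[1.25,3.3,-0.2,0,0,0,60],[1.25,3.2,-0.2,0,0,0,60],[0,0,0,0,0,-10,60],[0,0,0,0,0,-10,60],[0,0,0,0,0,-10,60],[0,0,0,0,0,-10,60],[0,0,0,0,0,-10,60],[0,0,0,0,0,-10,60],[0,0,0,0,0,-10,60],[0,0,0,0,0,-10,60],[0,0,0,0,0,-10,60],[0,0,0,0,0,0,60]]'; python3 - <<'E'
from h import *
f=grab("wrist");save(f,"w5")
go([.595,.1025,.31],np.radians(95.5))
print(w2p(f,[.595,.1025,.045]),w2p(f,[.595,.1025,.024]))
E
```

```text
t: 21.55
eef_pos: [0.5951, 0.1022, 0.308]
tcp_rot: [-0.0, -0.048, 0.999, 0.0]
force: [-0.7, -0.4, 0.3]
gripper_width: 0.0523
t 21.6 shift [ 0.01  0.02 -0.2 ] turn [ 0.03 -0.03 -0.13] force [ 0.62  1.22 -0.11]
[278.29277793 218.37760889] [278.18679971 210.72801637]
```

View pics/w5.png

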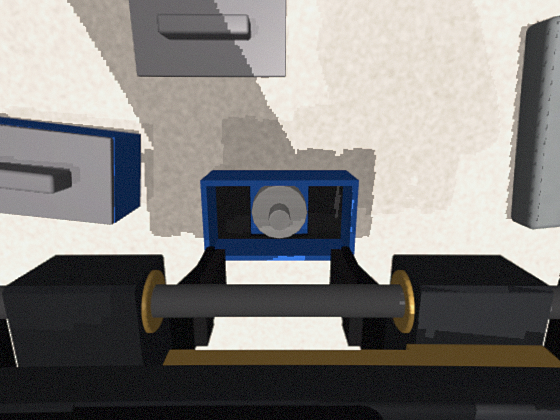

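The foot stands in box L: disc centre (278,211), stem above it. This matches the predicted (278,211), so the tool is centred over it. The lid lies flat at (210,38).

```bash
python3 -m creep '[[0,0,2.5,0,0,0,45],[0,0,3,0,0,0,45],[0,0,2.5,0,0,0,45],[0,0,1.3,0,0,0,45],[0,0,0.5,0,0,0,45],[0,0,0,0,0,0,45]]' 35; python3 -m creep '[[0,0,0,0,0,0,0],[0,0,0,0,0,0,0],[0,0,0,0,0,0,0],[0,0,0,0,0,0,0],[0,0,0,0,0,0,0],[0,0,0,0,0,0,0]]' 35;  python3 -m creep '[[0,0,-1,0,0,0,0],[0,0,-2,0,0,0,0],[0,0,-3,0,0,0,0],[0,0,-3,0,0,0,0],[0,0,-1,0,0,0,0],[0,0,0,0,0,0,0]]';python3 - <<'E'
from h import *
go([.503,.337,.31],np.radians(95.5))
E
```

```text
t: 22.35
eef_pos: [0.5953, 0.1026, 0.2107]
tcp_rot: [0.0, -0.048, 0.999, 0.0]
force: [1.1, -0.3, 0.0]
gripper_width: 0.0388
t: 23.1
eef_pos: [0.5952, 0.1027, 0.2105]
tcp_rot: [0.0, -0.049, 0.999, 0.0]
force: [-0.4, 1.8, 3.1]
gripper_width: 0.0145
t: 23.85
eef_pos: [0.5951, 0.1024, 0.3108]
tcp_rot: [0.001, -0.049, 0.999, -0.0]
force: [0.8, -1.0, -2.9]
gripper_width: 0.0146
t 23.85 shift [ 6.88 24.25  0.06] turn [-0.02  0.06  0.09] force [ 0.75 -0.98 -2.88]
```

```bash
python3 -m creep '[[0.4,1.4,0,0,0,0,0],[0.8,3,0,0,0,0,0],[1,4,0,0,0,0,0],[1.1,4,0,0,0,0,0],[1.1,4,0,0,0,0,0],[1,4,0,0,0,0,0],[0.7,2.6,0,0,0,0,0],[0.5,1.4,0,0,0,0,0],[0,0,0,0,0,0,0],[0,0,0,0,0,0,0]]'; python3 - <<'E'
from h import *
f=grab("wrist");save(f,"w6")
go([.506,.338,.31],np.radians(95.5))
print(w2p(f,[.506,.338,.054]))
c=w2p(f,[.506,.338,.054])
cv2.imwrite("pics/w6c.png",cv2.resize(f["image"][130:330,140:420],None,fx=2.8,fy=2.8,interpolation=cv2.INTER_CUBIC))
E
```

```text
t: 25.1
eef_pos: [0.5063, 0.3376, 0.3098]
tcp_rot: [-0.0, -0.048, 0.999, -0.001]
force: [0.3, 0.1, -3.9]
gripper_width: 0.0149
t 25.15 shift [ 0.04  0.06 -0.  ] turn [-0.05 -0.01 -0.01] force [ 0.28 -0.14 -3.2 ]
[279.03741986 220.98310919]
```

View pics/w6c.png

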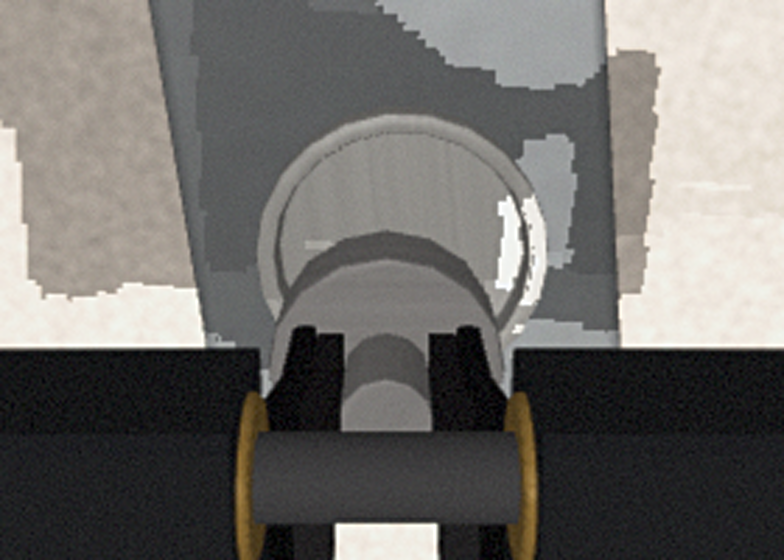

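The dish rim spans crop columns 258–548, top row 115, so its centre is about (284,223) against the predicted (279,221). The foot is held upright in the fingers.

```bash
python3 - <<'E'
from h import *
f=load("w6");w=p2w(f,(283.9,222.5),.054);print(w);go([w[0],w[1],.2545],np.radians(95.5))
E
```

```text
[0.5067801  0.34152315 0.054     ]
t 25.15 shift [-0.08  0.4   5.55] turn [-0.05 -0.01 -0.01] force [ 0.28 -0.14 -3.2 ]
```

```bash
python3 -m creep '[[0,0.4,0.5,0,0,0,0],[0,0,1.5,0,0,0,0],[0,0,1.7,0,0,0,0],[0,0,1.2,0,0,0,0],[0,0,0.6,0,0,0,0],[0,0,0,0,0,0,0]]'; python3 -m creep '[[0,0,0.2,0,0,0,0],[0,0,0.2,0,0,0,0],[0,0,0.2,0,0,0,0],[0,0,0.1,0,0,0,0],[0,0,0.1,0,0,0,0],[0,0,0,0,0,0,0],[0,0,0,0,0,0,0]]'
```

```text
t: 25.9
eef_pos: [0.5051, 0.3428, 0.2548]
tcp_rot: [-0.0, -0.049, 0.999, -0.0]
force: [0.7, -0.4, -2.8]
gripper_width: 0.0149
t: 26.78
eef_pos: [0.5052, 0.3429, 0.2474]
tcp_rot: [0.0, -0.049, 0.999, 0.0]
force: [0.5, -0.2, -2.1]
gripper_width: 0.0148
```

Load is starting to transfer. I'll keep lowering slowly.

```bash
python3 -m creep '[[0,0,0.1,0,0,0,0],[0,0,0.1,0,0,0,0],[0,0,0.1,0,0,0,0],[0,0,0,0,0,0,0],[0,0,0,0,0,0,0]]'; python3 -m creep '[[0,0,0.1,0,0,0,0],[0,0,0.1,0,0,0,0],[0,0,0,0,0,0,0],[0,0,0,0,0,0,0]]'
```

```text
t: 27.4
eef_pos: [0.5052, 0.3429, 0.2444]
tcp_rot: [0.0, -0.049, 0.999, 0.0]
force: [0.8, 0.6, 0.0]
gripper_width: 0.0151
t: 27.9
eef_pos: [0.5052, 0.3429, 0.2424]
tcp_rot: [0.0, -0.049, 0.999, 0.0]
force: [1.8, 1.5, 1.1]
gripper_width: 0.0151
```

```bash
python3 -m creep '[[0,0,0,0,0,0,20],[0,0,0,0,0,0,30],[0,0,0,0,0,0,50],[0,0,0,0,0,0,50],[0,0,-1,0,0,0,50],[0,0,-3,0,0,0,50],[0,0,-4,0,0,0,50],[-4,0,-4,0,0,0,50],[-5,0,-3,0,0,0,50],[0,0,0,0,0,0,50],[0,0,0,0,0,0,50]]'; python3 - <<'E'
from h import *
a=grab("wrist");b=grab("top")
save(a,"w7");save(b,"t7");s=grab("scene");save(s,"s7")
o=np.zeros((560,800,3),np.uint8)
o[:300,:400]=cv2.resize(a["image"],(400,300));o[:300,400:]=cv2.resize(s["image"],(400,300))
o[300:,:]=cv2.resize(b["image"][90:240,80:500],(800,260));cv2.imwrite("pics/end.png",o)
E
```

```text
t: 29.28
eef_pos: [0.5941, 0.352, 0.3922]
tcp_rot: [-0.0, -0.049, 0.999, 0.0]
force: [-0.7, 0.3, -0.3]
gripper_width: 0.0435
```

View pics/end.png

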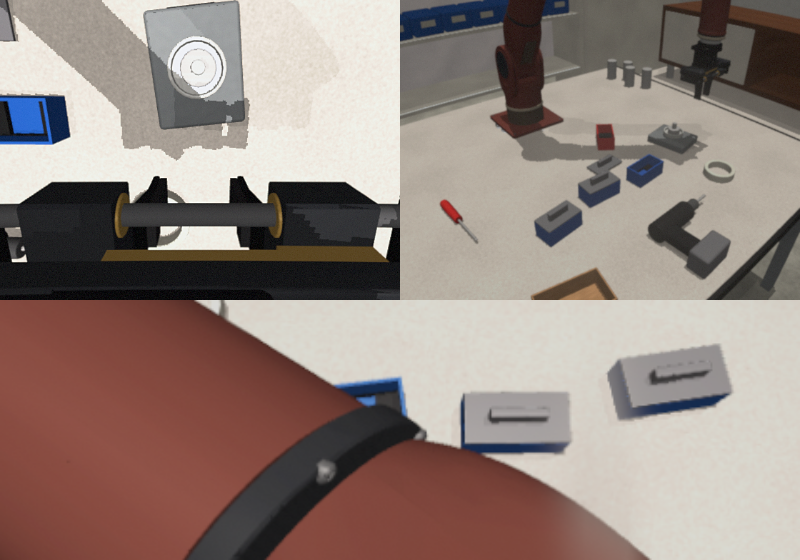

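The wrist view shows the foot upright and concentric in the dish at (197,67). The scene view shows the lid flat on the bench at (604,165), with the other two boxes shut and upright. The robot is clear, so I'm handing in.

```bash
python3 -c "
from workcell import job; print(job.hand_in())"
```

```text
the job is handed in; nothing more can be done
None
```

The steel foot is in the scale dish and the job is handed in; the robot clock stood at about 29 s of the 72 s allowed.

- **Weighing:** I lifted all three boxes level. The right and middle ones pulled about 1.7 N each and the left one 5.8 N, so I opened only the left box.
- **Placing:** I laid its lid flat on the bench, took the foot by its stem and lowered it slowly into the dish. The wrist force went from −2.9 N to about 0 before I let go, so the dish had taken the weight.
- **Last checks:** The final pictures show the foot upright and centred in the dish, the lid flat, the boxes upright with two still shut, and the arm clear of everything. The arm hid part of the last top view, so the lid and scale were checked in the scene and wrist views. I could not read the dish depression directly and inferred it from the wrist force.

One step went differently from plan: the gripper was about 3 mm too low and lifted the lid by its plate edges instead of the rib. It stayed level and went down without trouble.

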